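Draw the blue marked-out plate back to the stop of the feed bed

TASK

On the three-lane feed bed, draw the blue-lacquered plate out from under the yellow guard bridge, back along its lane towards the robot, until it rests against the green front stop, then let go. There is nothing to grip: press down on its open top with closed fingertips and drag it back by friction. Leave the bare metal plate and the red-brown plate where they are.

Things in the scene. Friction and masses are not known exactly. Their poses are not given: they have to be found in the camera images.
- blue_plate: Loose plate 120 (its x) x 100 x 8 mm thick, about 0.3 kg, dark blue top with fine pale lines. Origin: centre of its underside. x runs along the lane, away from the robot. It lies flat in one of three lanes (which one changes), its rear under the yellow bridge, the front 70 mm or more open from above. Oiled below, slides easily (friction 0.2): a 10 N press drags it, 25 N does no harm.
- bare_plate: Plate of the same size and origin, bare silver metal, in another lane. Must stay where it is.
- red_plate: Plate of the same size and origin, red-brown primer, in another lane. Must stay where it is.
- feed_bed: Fixed bed 320 (x, along lanes, away from robot) x 364 mm, origin centre of underside, flat top 20 mm up. Lanes at y -118, 0, 118 mm, 108 wide; green guides flush with plate tops. Green front stop 12 mm above bed top, its plate side at x = -148: a plate against it has its origin at x = -88. Plates start at x -25 to 10. Yellow bridge x 20 to 90, top 30 mm above bed top; heads behind, 36 mm.
Things that resemble listed ones, but are neither listed nor needed, are in the scene too. Several things have the shape of the blue_plate; the one meant has the colours described above.

How it is judged (in metres and radians):
At the end, for the whole second after the job is handed in: The blue plate lies flat and at rest in its lane, its front edge within 15 mm of the front stop (its origin at x below -73 mm in the bed's frame); the bare and red-brown plates are within 12 mm of where they started (x of blue_plate in the frame of feed_bed between -0.1 and -0.073 m and z of blue_plate in the frame of feed_bed below 0.024 m and angle between blue_plate's own z axis and vertical below 0.06 rad and angle between the x axis of blue_plate and the x axis of feed_bed, either way round below 0.17 rad and linear speed of blue_plate below 0.01 m/s and distance of each of bare_plate, red_plate from where it was at the start of the episode below 0.012 m); the robot touches nothing.
It fails at once if the bare plate or the red-brown plate is shifted by more than 20 mm (distance of any of bare_plate, red_plate from where it was at the start of the episode above 0.02 m).
It also fails if it takes over 29 s, if anything falls off the work surface, if the arm or the gripper's body presses on something with over 40 N, if the wrist force passes 120 N, or if a joint passes its speed limit or range.

ROBOT

A 6-joint arm with a two-finger parallel gripper is mounted at the origin on the work surface. World frame = base frame: x ahead of the robot, y to its left, z up, the work surface at z = 0. Lengths are in m, angles in degrees, forces in N, time in s.
With the tool pointing down it reaches from about 0.35 to 0.85 m from the base axis. Payload 8.1 kg.
Tool frame: the origin (TCP) lies midway between the tips of the shut fingers; the grasp point (between the pads) lies hold_point_z behind it (hold_point_z is the distance from the TCP to the grasp point, in m); z points along the fingers, y is the direction in which the jaws open and shut (so a half turn about z gives the same grasp; the last joint's range is limited). The gripper opens to 85 mm and grips with 20 to 120 N. Pads are 22 mm wide; open, the fingers measure 114 mm over their backs; the gripper's body (76 mm by 85 mm) begins 54 mm behind the grasp point. The pads swing forward as they close: fully open they stand 13 mm farther back than shut.
Start: joints at [67.128, 7.471, 85.268, -0, 87.261, -4.893], TCP at [0.185, 0.571, 0.231] pointing down, gripper open.
Joint ranges: [-169.43, 169.43], [-51.17, 129.36], [1.28, 143.12], [-76.62, 256.62], [0, 156.53], [-152.29, 152.29]. Speed limits (degrees/s): [136.94, 136.94, 159.86, 180, 180, 180].

INTERFACE

Orientations are given as [roll, pitch, yaw] about the fixed x, y, z axes, in that order (R = Rz(yaw) Ry(pitch) Rx(roll)).
In Python, from bench import observe, read_camera, finish_job, boxes_of, cut_out, hold_point_z gives the robot as it stands. The module is installed in compiled form; this text tells all that it offers.
- The arm moves only by the tool move_arm, never from a script. Its argument "commands" is a list of rows, each an object of numbers: "x", "y", "z": the shift along the tool's x, y, z in m; "rx", "ry", "rz": the turn, a rotation vector about the tool's x, y, z in degrees; "fingers": the closure in counts, from 0 (fully open) to 255 (shut). A call has 1 to 8 rows; each row is the pose to reach, as a shift and turn from the pose commanded when the call began, along the tool's axes at that moment; what a row does not reach only later rows make up. A row lasts 1/12 s, in which the tool goes at most 41.7 mm and 7.16 degrees, less where a joint would pass 70% of its speed; a pose out of reach is approached as far as the arm can. A call with a gripper value outside its range is refused whole. The fingers move at their own pace and stop on an object; "squeeze" is the grip in N (left out, the last holds). Time passes only in rows, so rows that repeat a pose let the fingers close. It gives the time, the measured TCP pose, the force and the opening at its end, in the units of the state.
- observe(): the state, without advancing time (a new reading comes with each control period).
- read_camera(name): name is "scene" or "top"; returns a dict with "color" (480x640x3 uint8, red, green, blue), "fx", "fy", "cx", "cy" (pixels), "xyz" and "orientation" of the camera in the world. Camera axes: x right, y down, z forward; pixel columns grow to the right and rows downward; lengths in m; the calibration is good to about 2 mm. A picture is of the moment at which its call begins. There is no depth.
- finish_job(): hands the job in, once; it reports no verdict.
Trained networks look in a picture, given as the dict that the camera call returned (one of the last four; its "shot" number tells which), for a name from the list of things; names that differ only in an ending like _2 or _b are one class to them, and where a whole thing is asked for, a point or a joint stands for the part that bears it (a point fixed in the world has none). Each returns a list of dicts, best first, with "score" (0 to 1); they miss things now and then, are a little off and sometimes report something else, mostly with a low value. They report only what shows in the picture. A call takes as long as a camera call. They do not tell look-alikes from the thing itself.
- boxes_of(thing, picture): "point" ([row, column] in pixels, amid what is visible of it).
- cut_out(thing, picture): "pixels" (480x640 bool, what is visible of it) and "point" ([row, column] in pixels, amid what is visible of it).
The state is a dict: "clock": time; "qpos": joint angles; "joint_velocities": joint speeds; "tau": joint torques, N m; "position": TCP position; "orientation": TCP orientation; "ft_force": force on the tool from outside, world axes, zero at the start; "wrist_torque": the same for the moment, N m; "opening": finger opening in m.
Only numpy, scipy, OpenCV 4.12 (cv2) and the standard library are available. Lean on these libraries where they do the work, as an engineer would, in place of code of your own. Each camera call takes 0.05 s, during which the arm holds its last target.

## Working session

There is one attempt and no reset: what is moved stays moved. The work goes in short steps, Python scripts to look and compute and a tool call to move; the robot and the scene stay as the last step left them, time stands still between calls to the robot, and variables do not carry over. Pictures are saved under pics/ and viewed, and the job is handed in when it is done.

Besides the shell and the picture viewer there is one more tool, called after "Request:" in YAML: its name, and indented under it one key for each argument. move_arm: Moves the arm, as the interface text tells. Its arguments: {"type":"object","properties":{"commands":{"type":"array"},"squeeze":{"type":"number"}},"required":["commands"]}

```bash
mkdir -p pics; python3 - <<'E'
from bench import *
import cv2,json,numpy as np
print(observe(), hold_point_z)
for n in ("top","scene"):
    p=read_camera(n); cv2.imwrite(f"pics/{n}0.png",p["color"][:,:,::-1])
    print(n,{k:v for k,v in p.items() if k!="color"})
    for t in("blue_plate","bare_plate","red_plate","feed_bed"):
        print(t,[(b["score"],b["point"]) for b in boxes_of(t,p)])
E
```

```text
{'clock': 0.0, 'qpos': array([ 6.71277820e+01,  7.51685074e+00,  8.53302539e+01, -9.88113120e-05,
        8.72598774e+01, -4.89189560e+00]), 'joint_velocities': array([ 0.06278617,  0.06722951,  0.02239334, -0.02477614, -0.02165532,
       -0.02649714]), 'tau': array([ 5.52809815e-04, -5.69381225e+01, -5.00562644e+01, -4.45437990e-04,
        1.41718818e-02, -3.24832206e-05]), 'position': array([0.18496793, 0.57020065, 0.23021691]), 'orientation': array([-1.79893399e+02, -9.02466250e-03,  1.62019674e+02]), 'ft_force': array([ 0.59674262, -0.39472475, -0.93191602]), 'wrist_torque': array([-0.0265258 ,  0.01475479, -0.06271339]), 'opening': 0.08540155310245669} 0.0187
top {'fx': 621.46689698923, 'fy': 621.46689698923, 'cx': 318.81231788271054, 'cy': 230.58110199442643, 'xyz': array([ 0.22782489, -0.04233487,  1.26355557]), 'orientation': array([-1.69280040e+02,  4.76048212e-02, -8.98353901e+01]), 'shot': 1}
blue_plate [(0.95, [211.4, 447.7]), (0.76, [184.7, 245.1]), (0.55, [324.6, 187.4])]
bare_plate [(0.78, [183.1, 361.3])]
red_plate [(0.59, [182.2, 301.1])]
feed_bed [(0.94, [153.1, 298.5])]
scene {'fx': 557.881748781417, 'fy': 557.881748781417, 'cx': 329.4243032056707, 'cy': 246.18576535525676, 'xyz': array([1.17087069, 0.41569569, 0.71789946]), 'orientation': array([-128.119419  ,    0.78507454,  124.24840957]), 'shot': 2}
blue_plate [(0.78, [234.1, 228.0]), (0.59, [264.3, 508.6])]
bare_plate [(0.58, [268.7, 282.2])]
red_plate [(0.64, [289.6, 333.8])]
feed_bed [(0.55, [326.0, 325.7])]
```

View pics/top0.png

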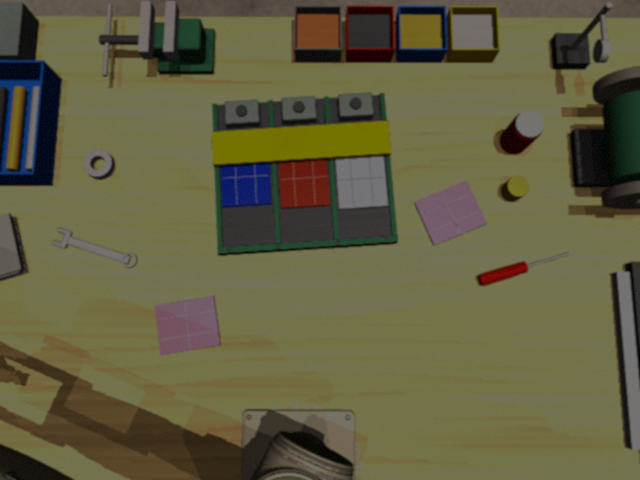

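View pics/scene0.png

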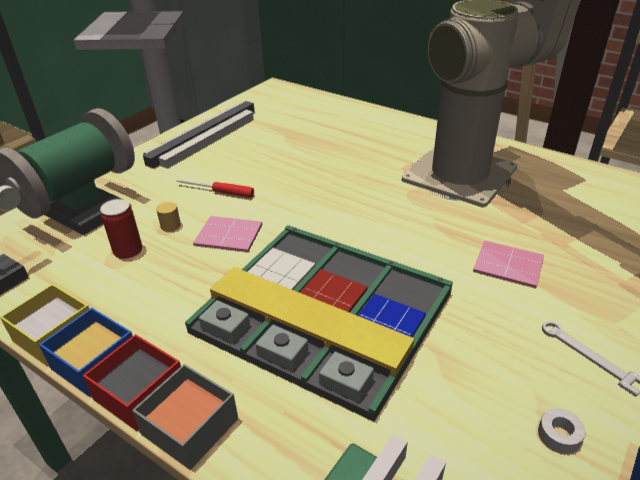

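The top view shows the bed with its front edge at about row 247. Blue is in the left lane at about (185,245), red in the middle at (182,303), and bare on the right at (182,361). The pink plates are decoys. Next I measure.

```bash
cat > h.py <<'E'
import numpy as np,cv2
from scipy.spatial.transform import Rotation as R
def ray(p,rc,z):
    o=R.from_euler('xyz',p["orientation"],degrees=True)
    d=o.apply([(rc[1]-p["cx"])/p["fx"],(rc[0]-p["cy"])/p["fy"],1]); c=np.array(p["xyz"])
    return c+d*(z-c[2])/d[2]
def blob(m):
    n,l,s,c=cv2.connectedComponentsWithStats(m.astype(np.uint8)); i=1+np.argmax(s[1:,4]); return l==i
def quad(m):
    k=cv2.findContours(m.astype(np.uint8),0,2)[0]; k=max(k,key=cv2.contourArea)
    return cv2.boxPoints(cv2.minAreaRect(k))
E
python3 - <<'E'
from bench import *
from h import *
for n in("top","scene"):
    p=read_camera(n); h=cv2.cvtColor(p["color"],cv2.COLOR_RGB2HSV); H,S,V=[h[...,i].astype(int) for i in range(3)]
    reg=np.zeros(H.shape,bool)
    if n=="top": reg[90:260,200:400]=1
    else: reg[220:420,180:460]=1
    B=blob(cv2.morphologyEx((reg&(H>110)&(H<130)&(S>120)).astype(np.uint8),cv2.MORPH_CLOSE,np.ones((5,5)))>0)
    Y=blob(reg&(H>24)&(H<34)&(S>235))
    G=blob(reg&(H>50)&(H<90)&(S>80))
    for nm,m,z in(("blue",B,.028),("yellow",Y,.05),("green",G,.030)):
        print(n,nm,m.sum())
        k=cv2.convexHull(max(cv2.findContours(m.astype(np.uint8),0,2)[0],key=cv2.contourArea))
        q=cv2.approxPolyDP(k,4,True)[:,0]
        for c,r in q: print((c,r),ray(p,(r,c),z).round(4))
E
```

```text
top blue 2080
(np.int32(269), np.int32(163)) [0.6036 0.0627 0.028 ]
(np.int32(269), np.int32(204)) [0.5166 0.0611 0.028 ]
(np.int32(222), np.int32(206)) [0.5122 0.1569 0.028 ]
(np.int32(220), np.int32(166)) [0.5969 0.1637 0.028 ]
top yellow 5738
(np.int32(387), np.int32(123)) [ 0.6829 -0.1801  0.05  ]
(np.int32(385), np.int32(154)) [ 0.6165 -0.1749  0.05  ]
(np.int32(214), np.int32(164)) [0.5945 0.1724 0.05  ]
(np.int32(214), np.int32(132)) [0.6626 0.1747 0.05  ]
top green 2589
(np.int32(388), np.int32(156)) [ 0.6186 -0.1832  0.03  ]
(np.int32(396), np.int32(241)) [ 0.4404 -0.1961  0.03  ]
(np.int32(219), np.int32(253)) [0.415  0.1595 0.03  ]
(np.int32(215), np.int32(168)) [0.592  0.1736 0.03  ]Traceback (most recent call last):
  File "<stdin>", line 9, in <module>
  File "h.py", line 8, in blob
    n,l,s,c=cv2.connectedComponentsWithStats(m.astype(np.uint8)); i=1+np.argmax(s[1:,4]); return l==i
                                                                      ~~~~~~~~~^^^^^^^^^
    return _wrapfunc(a, 'argmax', axis=axis, out=out, **kwds)
    return bound(*args, **kwds)
ValueError: attempt to get argmax of an empty sequence
```

Bed yaw is about 3.8°, with its centre near (0.587,-0.005). The blue plate's front edge is at bed x of about -65 mm, so it needs about 83 mm of drag. The press point is about (0.552,0.111), and I move there in two legs.

Request:
move_arm:
  commands:
    - {"x": -0.03, "y": -0.02, "z": 0.0, "fingers": 255}
    - {"x": -0.06, "y": -0.04, "z": 0.0, "fingers": 255}
    - {"x": -0.094, "y": -0.062, "z": 0.005, "fingers": 255}
    - {"x": -0.128, "y": -0.084, "z": 0.01, "fingers": 255}
    - {"x": -0.16, "y": -0.106, "z": 0.015, "fingers": 255}
    - {"x": -0.193, "y": -0.127, "z": 0.02, "fingers": 255}
    - {"x": -0.22, "y": -0.145, "z": 0.025, "fingers": 255}
    - {"x": -0.2455, "y": -0.1617, "z": 0.03, "fingers": 255}

```text
$.commands[0]: bad value
```

Request:
move_arm:
  commands:
    - {"x": -0.034, "y": -0.022, "z": 0.0, "rz": -3}
    - {"x": -0.068, "y": -0.044, "z": 0.005, "rz": -7}
    - {"x": -0.1, "y": -0.066, "z": 0.01, "rz": -12}
    - {"x": -0.132, "y": -0.087, "z": 0.02, "rz": -16}
    - {"x": -0.164, "y": -0.108, "z": 0.03, "rz": -20}
    - {"x": -0.193, "y": -0.127, "z": 0.05, "rz": -21.8}
    - {"x": -0.222, "y": -0.146, "z": 0.075, "rz": -21.8}
    - {"x": -0.2455, "y": -0.1617, "z": 0.1, "rz": -21.8}

```text
$.commands[0]: bad value
```

```bash
python3 - <<'E'
from bench import *
import cv2
o=observe();print(o)
for n in("top","scene"):
    p=read_camera(n); cv2.imwrite(f"pics/{n}1.png",p["color"][:,:,::-1])
E
```

```text
{'clock': 0.6, 'qpos': array([ 6.71275512e+01,  7.46719649e+00,  8.52664233e+01,  7.27678538e-04,
        8.72617247e+01, -4.89271503e+00]), 'joint_velocities': array([ 0.01725754,  0.01173343, -0.02408784, -0.07313494,  0.08405115,
        0.05390246]), 'tau': array([-5.42755788e-04, -5.68960655e+01, -5.00600803e+01, -3.43302236e-05,
        1.63355282e-03, -2.31161368e-05]), 'position': array([0.1851865 , 0.57072609, 0.23134685]), 'orientation': array([ 1.79995299e+02, -3.27135016e-04,  1.62020232e+02]), 'ft_force': array([-0.54947346,  0.22583038, -0.5761135 ]), 'wrist_torque': array([0.04901551, 0.04276692, 0.07492394]), 'opening': 0.08522140441399588}
```

View pics/scene1.png

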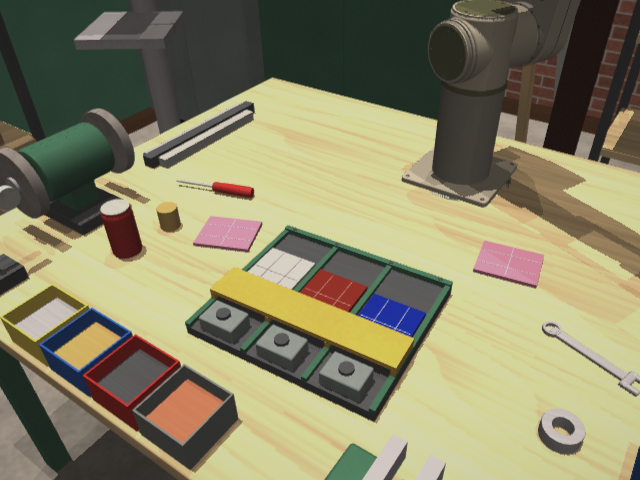

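The call was refused and nothing moved. Each row probably needs all seven fields, so I'll fill them in.

Request:
move_arm:
  commands:
    - {"x": -0.03, "y": -0.02, "z": 0.0, "rx": 0, "ry": 0, "rz": 0, "fingers": 255}
    - {"x": -0.06, "y": -0.04, "z": 0.0, "rx": 0, "ry": 0, "rz": 0, "fingers": 255}
    - {"x": -0.094, "y": -0.062, "z": 0.005, "rx": 0, "ry": 0, "rz": 0, "fingers": 255}
    - {"x": -0.128, "y": -0.084, "z": 0.01, "rx": 0, "ry": 0, "rz": 0, "fingers": 255}
    - {"x": -0.16, "y": -0.106, "z": 0.015, "rx": 0, "ry": 0, "rz": 0, "fingers": 255}
    - {"x": -0.193, "y": -0.127, "z": 0.02, "rx": 0, "ry": 0, "rz": 0, "fingers": 255}
    - {"x": -0.22, "y": -0.145, "z": 0.025, "rx": 0, "ry": 0, "rz": 0, "fingers": 255}
    - {"x": -0.2455, "y": -0.1617, "z": 0.03, "rx": 0, "ry": 0, "rz": 0, "fingers": 255}

```text
clock: 1.37
position: [0.3699, 0.3394, 0.2013]
orientation: [180.0, 0.0, 162.0]
ft_force: [0.7, -0.8, -0.5]
opening: -0.0001
```

Request:
move_arm:
  commands:
    - {"x": -0.034, "y": -0.022, "z": 0.0, "rx": 0, "ry": 0, "rz": -3, "fingers": 255}
    - {"x": -0.068, "y": -0.044, "z": 0.005, "rx": 0, "ry": 0, "rz": -7, "fingers": 255}
    - {"x": -0.1, "y": -0.066, "z": 0.01, "rx": 0, "ry": 0, "rz": -12, "fingers": 255}
    - {"x": -0.132, "y": -0.087, "z": 0.02, "rx": 0, "ry": 0, "rz": -16, "fingers": 255}
    - {"x": -0.164, "y": -0.108, "z": 0.03, "rx": 0, "ry": 0, "rz": -20, "fingers": 255}
    - {"x": -0.193, "y": -0.127, "z": 0.05, "rx": 0, "ry": 0, "rz": -21.8, "fingers": 255}
    - {"x": -0.222, "y": -0.146, "z": 0.075, "rx": 0, "ry": 0, "rz": -21.8, "fingers": 255}
    - {"x": -0.2455, "y": -0.162, "z": 0.1, "rx": 0, "ry": 0, "rz": -21.8, "fingers": 255}

```text
clock: 2.03
position: [0.5544, 0.1093, 0.1016]
orientation: [-180.0, 0.2, -176.2]
ft_force: [0.9, 0.4, 0.7]
opening: 0.0002
```

```bash
python3 - <<'E'
from bench import *
import cv2
o=observe();print(o["position"],o["orientation"],o["clock"],o["ft_force"])
for n in("top","scene"):
    p=read_camera(n); cv2.imwrite(f"pics/{n}2.png",p["color"][:,:,::-1])
E
```

```text
[0.55441728 0.10926023 0.1015512 ] [-1.79995421e+02  1.71725457e-01 -1.76214221e+02] 2.0333 [0.87005612 0.37045974 0.69580018]
```

View pics/scene2.png

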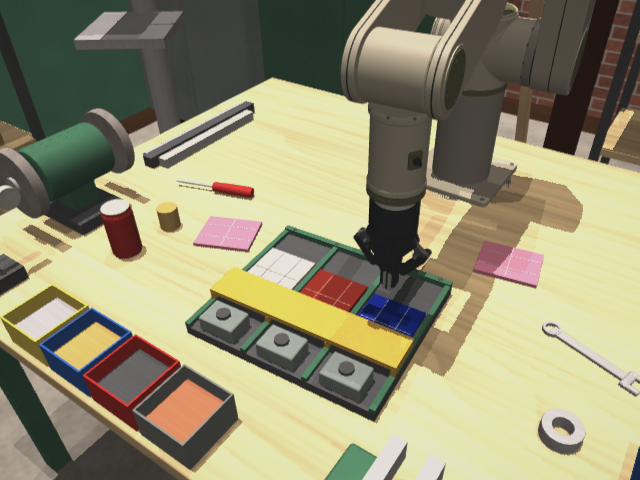

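View pics/top2.png

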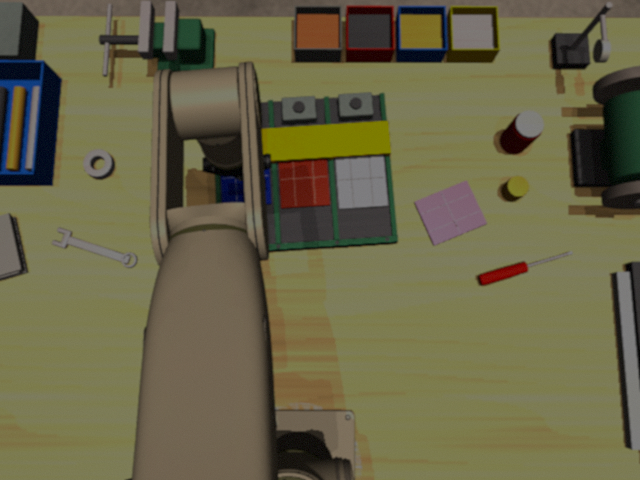

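The scene view shows the closed fingertips near (390,285), above the blue plate at (392,312). I descend to about 6 mm above it, then press gradually.

Request:
move_arm:
  commands:
    - {"x": 0, "y": 0, "z": 0.03, "rx": 0, "ry": 0, "rz": 0, "fingers": 255}
    - {"x": 0, "y": 0, "z": 0.055, "rx": 0, "ry": 0, "rz": 0, "fingers": 255}
    - {"x": 0, "y": 0, "z": 0.066, "rx": 0, "ry": 0, "rz": 0, "fingers": 255}
    - {"x": 0, "y": 0, "z": 0.066, "rx": 0, "ry": 0, "rz": 0, "fingers": 255}

```text
clock: 2.47
position: [0.5495, 0.1114, 0.0324]
orientation: [-180.0, -0.3, -176.2]
ft_force: [-0.1, -0.1, 0.1]
opening: -0.0001
```

```bash
python3 - <<'E'
from bench import *
from h import *
o=observe();print(o["position"],o["clock"],o["ft_force"])
p=read_camera("scene"); 
c=R.from_euler('xyz',p["orientation"],degrees=True).inv().apply(o["position"]-p["xyz"])
print(c[:2]/c[2]*p["fx"]+[p["cx"],p["cy"]])
i=p["color"][200:380,280:480,::-1]; cv2.imwrite("pics/scene3.png",cv2.resize(i,(800,600)[:1]+(720-120,)))
E
```

```text
[0.54954759 0.11141917 0.03244899] 2.4667 [-0.11193866 -0.10365842  0.09990817]
[391.84880124 313.17878084]
```

View pics/scene3.png

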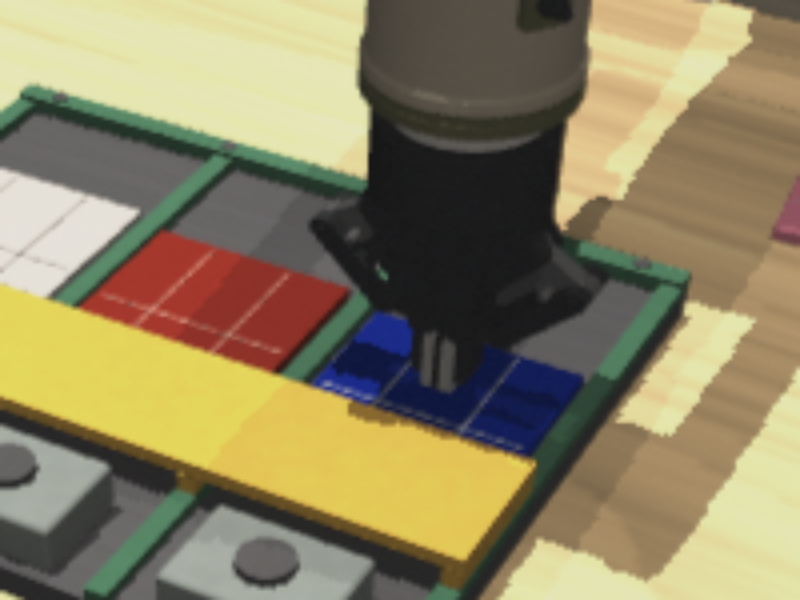

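The fingertips at about (440,385) in the crop are just above the middle of the blue plate's open area. Now I press in small steps.

Request:
move_arm:
  commands:
    - {"x": 0, "y": 0, "z": 0.002, "rx": 0, "ry": 0, "rz": 0, "fingers": 255}
    - {"x": 0, "y": 0, "z": 0.004, "rx": 0, "ry": 0, "rz": 0, "fingers": 255}
    - {"x": 0, "y": 0, "z": 0.004, "rx": 0, "ry": 0, "rz": 0, "fingers": 255}

```text
clock: 2.77
position: [0.5534, 0.1116, 0.0328]
orientation: [180.0, 0.1, -176.2]
ft_force: [-0.5, 0.1, -0.0]
opening: -0.0001
```

Request:
move_arm:
  commands:
    - {"x": 0, "y": 0, "z": 0.001, "rx": 0, "ry": 0, "rz": 0, "fingers": 255}
    - {"x": 0, "y": 0, "z": 0.002, "rx": 0, "ry": 0, "rz": 0, "fingers": 255}
    - {"x": 0, "y": 0, "z": 0.002, "rx": 0, "ry": 0, "rz": 0, "fingers": 255}

```text
clock: 3.02
position: [0.5524, 0.1113, 0.0295]
orientation: [-180.0, 0.0, -176.2]
ft_force: [0.3, 0.1, -0.7]
opening: -0.0002
```

Request:
move_arm:
  commands:
    - {"x": 0, "y": 0, "z": 0.001, "rx": 0, "ry": 0, "rz": 0, "fingers": 255}
    - {"x": 0, "y": 0, "z": 0.001, "rx": 0, "ry": 0, "rz": 0, "fingers": 255}

```text
clock: 3.18
position: [0.5522, 0.1112, 0.0282]
orientation: [180.0, -0.0, -176.2]
ft_force: [0.3, 0.2, 0.0]
opening: 0.0001
```

Request:
move_arm:
  commands:
    - {"x": 0, "y": 0, "z": 0.001, "rx": 0, "ry": 0, "rz": 0, "fingers": 255}
    - {"x": 0, "y": 0, "z": 0.001, "rx": 0, "ry": 0, "rz": 0, "fingers": 255}

```text
clock: 3.35
position: [0.5529, 0.1113, 0.0281]
orientation: [180.0, 0.1, -176.2]
ft_force: [-2.0, -0.5, 5.4]
opening: 0.0001
```

Contact, at 5.4 N.

Request:
move_arm:
  commands:
    - {"x": 0, "y": 0, "z": 0.001, "rx": 0, "ry": 0, "rz": 0, "fingers": 255}
    - {"x": 0, "y": 0, "z": 0.001, "rx": 0, "ry": 0, "rz": 0, "fingers": 255}

```text
clock: 3.52
position: [0.5535, 0.1114, 0.0281]
orientation: [180.0, 0.1, -176.2]
ft_force: [-2.9, -0.6, 11.1]
opening: -0.0001
```

Request:
move_arm:
  commands:
    - {"x": 0, "y": 0, "z": 0.001, "rx": 0, "ry": 0, "rz": 0, "fingers": 255}
    - {"x": 0.003, "y": 0, "z": 0.001, "rx": 0, "ry": 0, "rz": 0, "fingers": 255}
    - {"x": 0.007, "y": 0, "z": 0.001, "rx": 0, "ry": 0, "rz": 0, "fingers": 255}
    - {"x": 0.012, "y": 0, "z": 0.001, "rx": 0, "ry": 0, "rz": 0, "fingers": 255}
    - {"x": 0.018, "y": 0, "z": 0.001, "rx": 0, "ry": 0, "rz": 0, "fingers": 255}
    - {"x": 0.024, "y": 0, "z": 0.001, "rx": 0, "ry": 0, "rz": 0, "fingers": 255}
    - {"x": 0.03, "y": 0, "z": 0.001, "rx": 0, "ry": 0, "rz": 0, "fingers": 255}

```text
clock: 4.1
position: [0.5254, 0.1095, 0.028]
orientation: [180.0, 0.4, -176.2]
ft_force: [2.2, 0.6, 11.4]
opening: 0.0002
```

```bash
python3 - <<'E'
from bench import *
from h import *
p=read_camera("scene"); 
i=p["color"][200:380,280:480,::-1]; cv2.imwrite("pics/scene4.png",cv2.resize(i,(800,600)))
E
```

```text
(no output)
```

View pics/scene4.png

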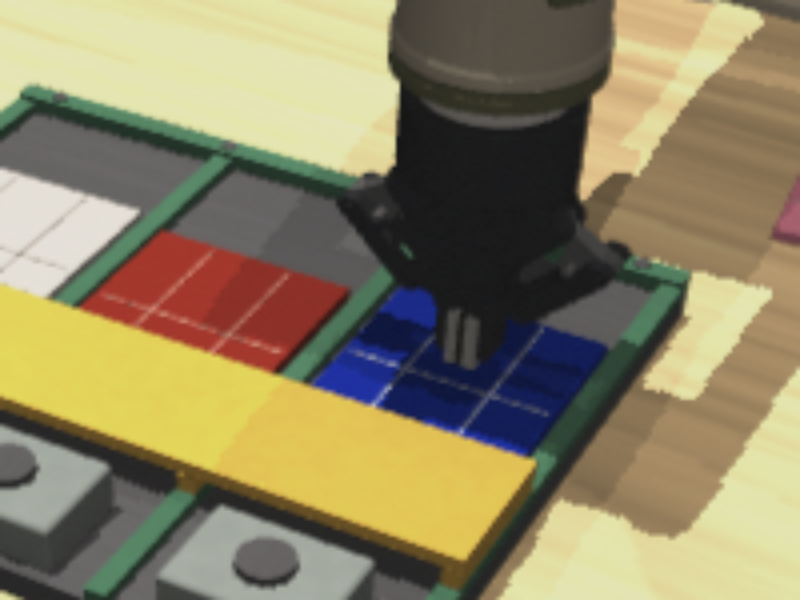

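The plate follows the fingers: its front-right corner went from (583,378) to (605,345) in the crop. I keep dragging.

Request:
move_arm:
  commands:
    - {"x": 0.003, "y": 0, "z": 0.0005, "rx": 0, "ry": 0, "rz": 0, "fingers": 255}
    - {"x": 0.008, "y": 0, "z": 0.0005, "rx": 0, "ry": 0, "rz": 0, "fingers": 255}
    - {"x": 0.014, "y": 0, "z": 0.0005, "rx": 0, "ry": 0, "rz": 0, "fingers": 255}
    - {"x": 0.02, "y": 0, "z": 0.0005, "rx": 0, "ry": 0, "rz": 0, "fingers": 255}
    - {"x": 0.026, "y": 0, "z": 0.0005, "rx": 0, "ry": 0, "rz": 0, "fingers": 255}
    - {"x": 0.032, "y": 0, "z": 0.0005, "rx": 0, "ry": 0, "rz": 0, "fingers": 255}
    - {"x": 0.037, "y": 0, "z": 0.0005, "rx": 0, "ry": 0, "rz": 0, "fingers": 255}
    - {"x": 0.04, "y": 0, "z": 0.0005, "rx": 0, "ry": 0, "rz": 0, "fingers": 255}

```text
clock: 4.82
position: [0.486, 0.107, 0.028]
orientation: [180.0, 0.5, -176.2]
ft_force: [3.0, 0.4, 12.4]
opening: -0.0
```

Request:
move_arm:
  commands:
    - {"x": 0.003, "y": 0, "z": 0, "rx": 0, "ry": 0, "rz": 0, "fingers": 255}
    - {"x": 0.006, "y": 0, "z": 0, "rx": 0, "ry": 0, "rz": 0, "fingers": 255}
    - {"x": 0.008, "y": 0, "z": 0, "rx": 0, "ry": 0, "rz": 0, "fingers": 255}
    - {"x": 0.01, "y": 0, "z": 0, "rx": 0, "ry": 0, "rz": 0, "fingers": 255}

```text
clock: 5.15
position: [0.4763, 0.1063, 0.028]
orientation: [180.0, 0.5, -176.2]
ft_force: [2.7, 0.0, 11.9]
opening: -0.0003
```

```bash
python3 - <<'E'
from bench import *
from h import *
p=read_camera("scene"); 
i=p["color"][200:380,280:480,::-1]; cv2.imwrite("pics/scene5.png",cv2.resize(i,(800,600)))
E
```

```text
(no output)
```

View pics/scene5.png

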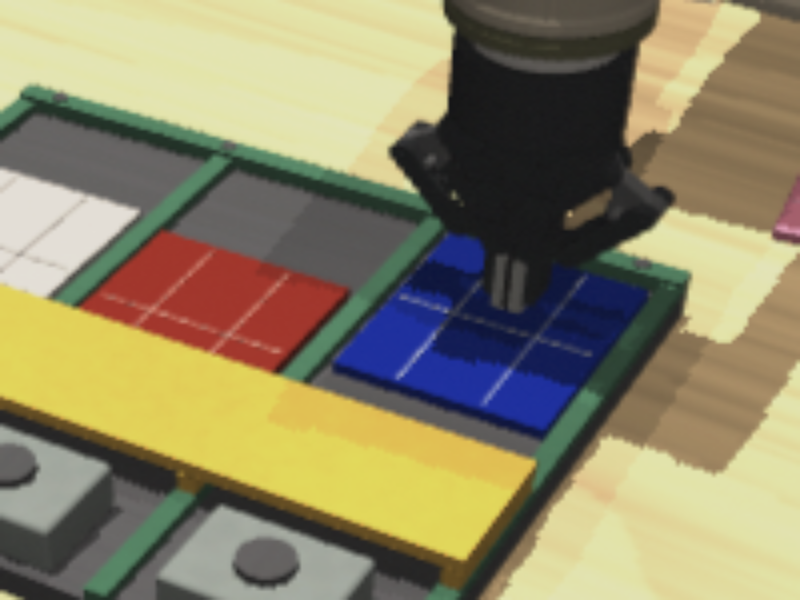

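The plate is clear of the bridge and its front edge is close to the stop near (645,285). I go on until the drag force rises.

Request:
move_arm:
  commands:
    - {"x": 0.002, "y": 0, "z": 0, "rx": 0, "ry": 0, "rz": 0, "fingers": 255}
    - {"x": 0.004, "y": 0, "z": 0, "rx": 0, "ry": 0, "rz": 0, "fingers": 255}
    - {"x": 0.005, "y": 0, "z": 0, "rx": 0, "ry": 0, "rz": 0, "fingers": 255}

```text
clock: 5.45
position: [0.4714, 0.106, 0.028]
orientation: [180.0, 0.5, -176.2]
ft_force: [3.7, -0.3, 13.1]
opening: -0.0003
```

Request:
move_arm:
  commands:
    - {"x": 0.002, "y": 0, "z": 0, "rx": 0, "ry": 0, "rz": 0, "fingers": 255}
    - {"x": 0.003, "y": 0, "z": 0, "rx": 0, "ry": 0, "rz": 0, "fingers": 255}
    - {"x": 0.003, "y": 0, "z": 0, "rx": 0, "ry": 0, "rz": 0, "fingers": 255}

```text
clock: 5.7
position: [0.4683, 0.1058, 0.028]
orientation: [180.0, 0.4, -176.2]
ft_force: [2.9, 0.1, 14.0]
opening: -0.0001
```

Request:
move_arm:
  commands:
    - {"x": 0.002, "y": 0, "z": 0, "rx": 0, "ry": 0, "rz": 0, "fingers": 255}
    - {"x": 0.003, "y": 0, "z": 0, "rx": 0, "ry": 0, "rz": 0, "fingers": 255}
    - {"x": 0.003, "y": 0, "z": 0, "rx": 0, "ry": 0, "rz": 0, "fingers": 255}

```text
clock: 5.95
position: [0.4656, 0.1056, 0.028]
orientation: [180.0, 0.5, -176.2]
ft_force: [4.0, -0.3, 12.8]
opening: 0.0
```

```bash
python3 - <<'E'
from bench import *
from h import *
p=read_camera("scene"); 
i=p["color"][200:380,280:480,::-1]; cv2.imwrite("pics/scene6.png",cv2.resize(i,(800,600)))
E
```

```text
(no output)
```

View pics/scene6.png

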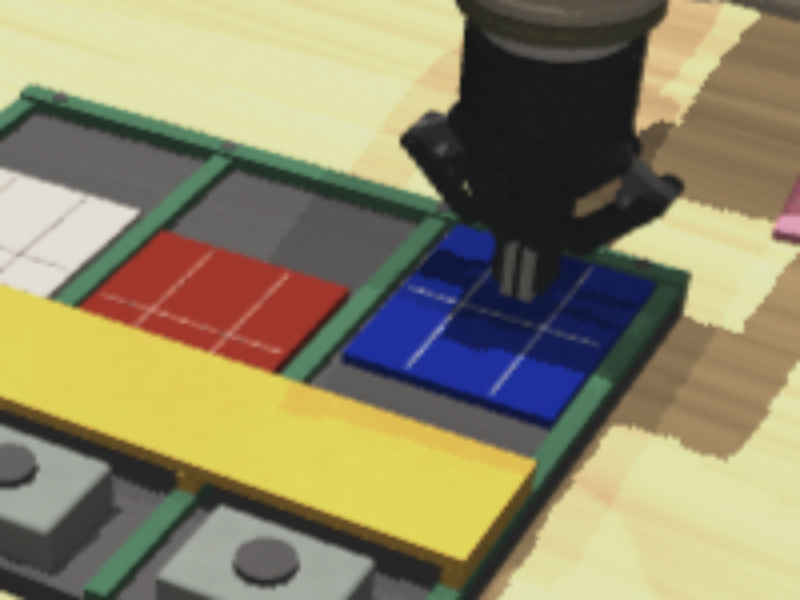

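Request:
move_arm:
  commands:
    - {"x": 0.002, "y": 0, "z": 0, "rx": 0, "ry": 0, "rz": 0, "fingers": 255}
    - {"x": 0.003, "y": 0, "z": 0, "rx": 0, "ry": 0, "rz": 0, "fingers": 255}
    - {"x": 0.003, "y": 0, "z": 0, "rx": 0, "ry": 0, "rz": 0, "fingers": 255}

```text
clock: 6.25
position: [0.4626, 0.1054, 0.028]
orientation: [180.0, 0.5, -176.2]
ft_force: [4.0, 0.7, 12.3]
opening: -0.0003
```

Request:
move_arm:
  commands:
    - {"x": 0.002, "y": 0, "z": 0, "rx": 0, "ry": 0, "rz": 0, "fingers": 255}
    - {"x": 0.003, "y": 0, "z": 0, "rx": 0, "ry": 0, "rz": 0, "fingers": 255}
    - {"x": 0.003, "y": 0, "z": 0, "rx": 0, "ry": 0, "rz": 0, "fingers": 255}

```text
clock: 6.5
position: [0.4596, 0.1052, 0.028]
orientation: [180.0, 0.5, -176.2]
ft_force: [4.3, 0.9, 12.6]
opening: 0.0001
```

Force alone doesn't settle it, so I lift off, back away and measure.

Request:
move_arm:
  commands:
    - {"x": 0, "y": 0, "z": -0.01, "rx": 0, "ry": 0, "rz": 0, "fingers": 255}
    - {"x": 0, "y": 0, "z": -0.04, "rx": 0, "ry": 0, "rz": 0, "fingers": 255}
    - {"x": 0, "y": 0, "z": -0.08, "rx": 0, "ry": 0, "rz": 0, "fingers": 255}
    - {"x": 0, "y": 0, "z": -0.12, "rx": 0, "ry": 0, "rz": 0, "fingers": 255}
    - {"x": 0, "y": 0.04, "z": -0.12, "rx": 0, "ry": 0, "rz": 0, "fingers": 255}
    - {"x": 0, "y": 0.08, "z": -0.12, "rx": 0, "ry": 0, "rz": 0, "fingers": 255}
    - {"x": 0, "y": 0.12, "z": -0.12, "rx": 0, "ry": 0, "rz": 0, "fingers": 255}
    - {"x": 0, "y": 0.16, "z": -0.12, "rx": 0, "ry": 0, "rz": 0, "fingers": 255}

```text
clock: 7.17
position: [0.4445, 0.2659, 0.1456]
orientation: [180.0, 0.0, -176.2]
ft_force: [0.5, -0.4, -0.1]
opening: 0.0003
```

Request:
move_arm:
  commands:
    - {"x": 0, "y": 0.04, "z": 0, "rx": 0, "ry": 0, "rz": 0, "fingers": 255}
    - {"x": 0, "y": 0.08, "z": 0, "rx": 0, "ry": 0, "rz": 0, "fingers": 255}
    - {"x": 0, "y": 0.1, "z": 0, "rx": 0, "ry": 0, "rz": 0, "fingers": 255}

```text
clock: 7.42
position: [0.4368, 0.368, 0.145]
orientation: [179.9, -0.0, -176.1]
ft_force: [0.1, 1.2, 0.5]
opening: 0.0002
```

```bash
python3 - <<'E'
from bench import *
from h import *
o=observe();print(o["position"],o["clock"],o["ft_force"])
for n in("top","scene"):
    p=read_camera(n); cv2.imwrite(f"pics/{n}7.png",p["color"][:,:,::-1])
    if n=="scene": cv2.imwrite("pics/scene7c.png",cv2.resize(p["color"][200:380,280:480,::-1],(800,600)))
    h=cv2.cvtColor(p["color"],cv2.COLOR_RGB2HSV); H,S,V=[h[...,i].astype(int) for i in range(3)]
    reg=np.zeros(H.shape,bool)
    if n=="top": reg[90:260,200:400]=1
    else: reg[220:420,180:460]=1
    B=blob(cv2.morphologyEx((reg&(H>110)&(H<130)&(S>120)).astype(np.uint8),cv2.MORPH_CLOSE,np.ones((5,5)))>0)
    k=cv2.convexHull(max(cv2.findContours(B.astype(np.uint8),0,2)[0],key=cv2.contourArea))
    for c,r in cv2.approxPolyDP(k,4,True)[:,0]:
        w=ray(p,(r,c),.028);d=w[:2]-[.587,-.005];a=np.deg2rad(3.8)
        print(n,(c,r),w.round(4),"bed",(d[0]*np.cos(a)+d[1]*np.sin(a)).round(4),(-d[0]*np.sin(a)+d[1]*np.cos(a)).round(4))
E
```

```text
[0.43680949 0.36804679 0.14503483] 7.4167 [0.09871466 1.1790068  0.54610074]
top (np.int32(270), np.int32(187)) [0.5524 0.0597 0.028 ] bed -0.0302 0.0669
top (np.int32(273), np.int32(242)) [0.438  0.0517 0.028 ] bed -0.1449 0.0664
top (np.int32(224), np.int32(246)) [0.4296 0.1502 0.028 ] bed -0.1468 0.1653
top (np.int32(221), np.int32(190)) [0.5458 0.16   0.028 ] bed -0.0302 0.1674
scene (np.int32(394), np.int32(267)) [0.4349 0.0523 0.028 ] bed -0.1479 0.0672
scene (np.int32(443), np.int32(284)) [0.4279 0.1508 0.028 ] bed -0.1484 0.166
scene (np.int32(417), np.int32(327)) [0.5508 0.1608 0.028 ] bed -0.0251 0.1678
scene (np.int32(366), np.int32(308)) [0.5593 0.0655 0.028 ] bed -0.023 0.0721
```

View pics/top7.png

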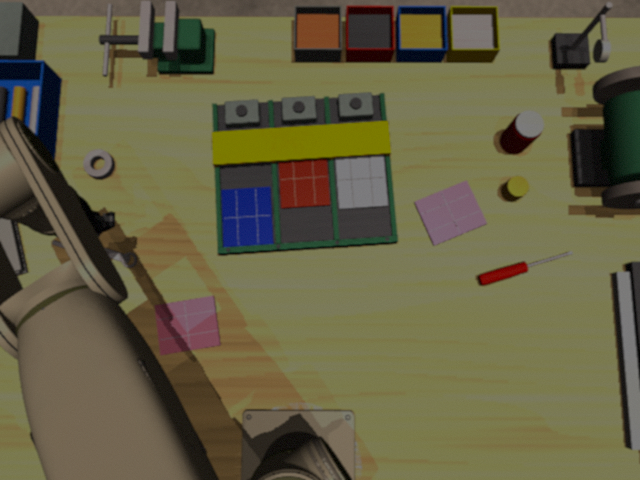

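View pics/scene7c.png

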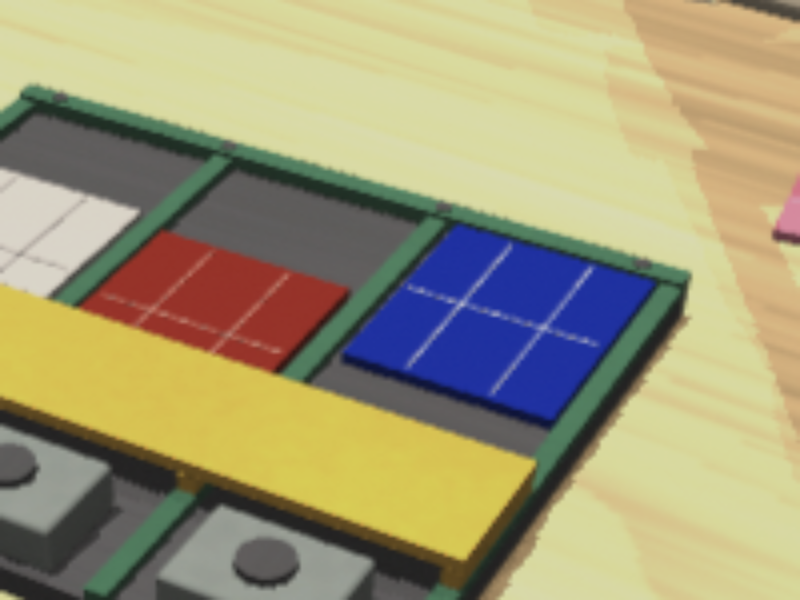

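The blue plate lies flat against the stop, with its front edge at bed x of about -147 mm. Red and bare are unmoved, and the arm is clear.

```bash
python3 -c "
from bench import *
print(finish_job())"
```

```text
the job is handed in; nothing more can be done
None
```

The blue plate is out from under the yellow bridge and resting against the green front stop. I handed the job in with about 7.5 s on the clock; it reports no verdict.

I pressed on the plate's open top with closed fingertips at about 11–14 N. I dragged it back along its lane (the left one), then lifted off and moved the arm clear.

**Blue plate:** after release, both cameras put its front edge at bed x of about -145 to -148 mm. That puts its origin near -87 mm, inside the -100 to -73 mm limits. It looks flat and square in its lane.

**Red and bare plates:** in the pictures they look exactly where they started; I did not measure their positions again.

**Robot:** the force reading was about 1 N, with the tool about 145 mm above the work surface.

**Checks that failed or disagreed:**
- **Refused moves:** my first two move calls were refused because some fields were missing. The arm did not move.
- **Force at the stop:** there was no clear jump in the drag force at the stop (only about 3 to 4 N), so I confirmed contact from the images.
- **Rear edge:** the two cameras differed by about 5–7 mm on the plate's rear edge, which does not affect the result.

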